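# Seat the dip pot in the cold well

## Task

Put the lidded dip pot into the tapered white collar of the cold well and press it fully home, so that it stands upright with the collar pushed down to its stop, then let go. The collar floats sideways, so find its hole by sight or feel and let the taper centre the pot; be gentle, never pushing with more than about 15 N on the well, and leave everything else on the counter where it stands.

Things in the scene. Friction and masses are not known exactly. Their poses are not given: they have to be found in the camera images.
- pot: The dip pot (loose, about 0.25 kg, one rigid piece, 85 mm tall). Origin: centre of its flat foot, z up. Steel cone: radius 17 mm at the foot, 30 mm at z 36 (20 degrees from vertical); rim radius 33 mm, z 36 to 41; black lid to z 49. On top a wooden bar grip, z 49 to 85, on the axis, 44 mm long along the pot's x, 18 mm thick along its y: pinch across y at z about 72.
- well: The cold well (fixed): low steel housing, 130 mm along its x, 176 mm along its y, 46 mm tall, a black knob on its -x side. Origin: centre of its underside, z up. In its open top stands a white collar: a flat ring of outer radius 46 mm with a tapered hole that matches the pot, radius 26 mm at the top and 17.5 mm at its lower end, 24 mm further down.
- collar_mid (a point): Fixed point of the well, 61 mm over its underside: the middle of the collar's sideways float. The collar slides easily (about 1 N) along the well's y, up to 16 mm either side, and starts anywhere there; along x it stays put. Its height is screw-set anew each time: its top face starts 57 to 71 mm over the worktop. Neither is measured: see or feel. A foot that misses the hole rests on that face.
- collar (a joint): How far the collar has been pushed down, m: 0 raised (starts at 0 to 0.004), 0.010 on its hard stop. It moves against a stiff friction of about 7 N and does not spring back; on the stop the push rises steeply. With the pot nested, the pot's foot is level with the collar's lower end (within 3 mm), so 24 mm below its top face; fully home it is 24 to 40 mm over the well's underside.
- honey_jar: Bystander (loose): jar with a red lid and tan contents, 65 mm across, 100 mm tall. Origin: centre of its underside.
- mustard_jar: Bystander (loose): jar with a red lid and pale yellow contents, 62 mm across, 86 mm tall. Origin: centre of its underside.
- olive_jar: Bystander (loose): jar with a green lid, 63 mm across, 109 mm tall. Origin: centre of its underside.
- pepper_jar: Bystander (loose): slim spice jar with a red cap, 45 mm across, 106 mm tall. Origin: centre of its underside.
- tag_a: Bystander (loose): grey price-tag stand, 28x70x85 mm. Origin: centre of its underside.
- tag_b: Bystander (loose): grey price-tag stand, 29x68x85 mm. Origin: centre of its underside.
- wedge: Bystander (loose): yellow cheese wedge, 114x110x53 mm. Origin: centre of its underside.
- sample_pot: Bystander (loose): yoghurt-style white tub with foil top, 72 mm across, 71 mm tall. Origin: centre of its underside.
Not all that is in view belongs to the job. What is shaped like the pot but purple is not meant.

How it is judged:
By the outcome, as a careful person would: the job done as asked, in the order asked, and still so for the second after the job is handed in, with the robot touching nothing.
It also fails if it takes over 54 s, if anything falls off the work surface, if the arm or the gripper's body presses on something with over 40 N, if the wrist force passes 120 N, or if a joint passes its speed limit or range.

## Robot

A 7-joint arm with a two-finger parallel gripper is mounted at the origin on a cart in front of the work surface, level with it; the furniture and walls round the work are solid. World frame = base frame: x ahead of the robot, y to its left, z up, the work surface at z = 0. Lengths are in m, angles in rad, forces in N, time in s.
With the tool pointing down it reaches from about 0.425 to 1.025 m from the base axis. Payload 9.4 kg.
Tool frame: the origin (TCP) lies midway between the tips of the shut fingers; the grasp point (between the pads) lies 19 mm behind it; z points along the fingers, y is the line along which they close (so a half turn about z gives the same grasp; the last joint's range is limited). The gripper opens to 93 mm and grips with 3 to 60 N. Pads are 15 mm wide; open, the fingers measure 128 mm over their backs; the gripper's body (75 mm by 188 mm) begins 65 mm behind the grasp point.
Start: joints at [1.269, 0.599, -0.003, 1.599, 0.002, 0.943, -0.08], TCP at [0.162, -0.707, 0.182] pointing down, gripper open.
Joint ranges: [-2.57, 2.57], [-0.35, 1.97], [-1.29, 1.29], [0.11, 2.56], [-1.05, 4.19], [0.11, 1.86], [-2.63, 2.63]. Speed limits (rad/s): [2.22, 2.22, 3.01, 3.01, 3.14, 3.14, 3.14].

## Interface

Orientations are given as a unit quaternion [x, y, z, w].
In Python, from plant import read_state, eyes, job gives the robot as it stands. The module is installed in compiled form; this text tells all that it offers.
- The arm moves only by the tool apply_moves, never from a script. Its arguments are lists of equal length, an entry for each row: "offset": the shift along the world's x, y, z in m, a list of three; "rotation": the turn, a rotation vector about the world's x, y, z in degrees, a list of three; "gripper": the opening, from -1 (shut) to 1 (fully open). A call has 1 to 20 rows; each row is the pose to reach, as a shift and turn from the pose commanded when the call began; what a row does not reach only later rows make up. A row lasts 1/10 s, in which the tool goes at most 50 mm and 8.59 degrees, less where a joint would pass 70% of its speed; a pose out of reach is approached as far as the arm can. A call with a gripper value outside its range is refused whole. The fingers move at their own pace and stop on an object; "grip_force" is the grip in N (left out, the last holds). Time passes only in rows, so rows that repeat a pose let the fingers close. It gives the time, the measured TCP pose, the force, the opening and the grip force at its end, in the units of the state.
- read_state(): the state, without advancing time (a new reading comes with each control period).
- eyes.get_image(name): name is "scene" or "top"; returns (picture, depth): 480x640x3 uint8, red, green, blue; 480x640 float32, m along the optical axis (not along the pixel's ray), 0 where there is no reading.
- eyes.camera_model(name): a dict with "intrinsics" (3x3 intrinsics, pixels), "R" (3x3) and "t" (3): a world point X has camera coordinates R X + t. Camera axes: x right, y down, z forward; pixel columns grow to the right and rows downward; lengths in m; the calibration is good to about 2 mm. A picture is of the moment at which its call begins. camera_model takes no time and is no camera call.
- job.sign_off(): hands the job in; it is judged then, once.
The state is a dict: "clock": time; "q": joint angles; "dq": joint speeds; "joint_torque": joint torques, N m; "tool_pos": TCP position; "orientation": TCP orientation; "force": force on the tool from outside, world axes, zero at the start; "ft_torque": the same for the moment, N m; "opening": finger opening in m; "grip_force": force on a finger pad.
Only numpy, scipy, OpenCV 4.12 (cv2) and the standard library are available. Lean on these libraries where they do the work, as an engineer would, in place of code of your own. Each camera call takes 0.05 s, during which the arm holds its last target. There are 200 camera calls.

## Working session

There is one attempt and no reset: what is moved stays moved. The work goes in short steps, Python scripts to look and compute and a tool call to move; the robot and the scene stay as the last step left them, time stands still between calls to the robot, and variables do not carry over. Pictures are saved under pics/ and viewed, at most 10 in all, crops included, and the job is handed in when it is done.

Besides the shell and the picture viewer there is one more tool, called after "Emit:" as name(argument=value, ...) on one line, values as JSON. apply_moves: Moves the arm, as the interface text tells. Its arguments: {"type":"object","properties":{"offset":{"type":"array","items":{"type":"array","items":{"type":"number"}}},"rotation":{"type":"array","items":{"type":"array","items":{"type":"number"}}},"gripper":{"type":"array","items":{"type":"number"}},"grip_force":{"type":"number"}},"required":["offset","rotation","gripper"]}

```bash
mkdir -p pics
cat > h.py <<'E'
import numpy as np, cv2
from plant import read_state, eyes, job
def grab(n):
    im,d=eyes.get_image(n); m=eyes.camera_model(n)
    K,R,t=[np.array(m[k],float) for k in("intrinsics","R","t")]
    v,u=np.mgrid[0:480,0:640]
    P=np.stack([(u-K[0,2])/K[0,0]*d,(v-K[1,2])/K[1,1]*d,d],-1)
    W=(P-t)@R; W[d==0]=np.nan
    return im,d,W
def save(im,f): cv2.imwrite("pics/"+f,im[...,::-1])
E
python3 - <<'E'
from h import *
for n in("scene","top"):
    im,d,W=grab(n); save(im,n+"0.png"); np.savez(n+"0.npz",im=im,W=W)
    m=eyes.camera_model(n); R=np.array(m["R"]);print(n,-R.T@np.array(m["t"]),R[2],m["intrinsics"])
s=read_state();print(s["clock"],s["tool_pos"],s["orientation"],s["opening"],s["force"])
E
```

```text
scene [-0.2844998   0.78129752  0.8639674 ] [ 0.59491008 -0.56584799 -0.57087481] [[513.38826481   0.         319.96673665]
 [  0.         513.38826481 241.82023667]
 [  0.           0.           1.        ]]
top [ 0.31080862 -0.01643858  1.46343436] [ 1.70927983e-01  5.48715377e-04 -9.85283372e-01] [[488.19885715   0.         322.65333011]
 [  0.         488.19885715 237.67508786]
 [  0.           0.           1.        ]]
0.1 [ 0.16146343 -0.70631166  0.18154422] [ 9.93687524e-01  1.12181219e-01 -1.51429085e-04 -6.75777880e-04] 0.09278731097483324 [ 0.19426604 -0.30011161 -0.7619048 ]
```

View pics/scene0.png

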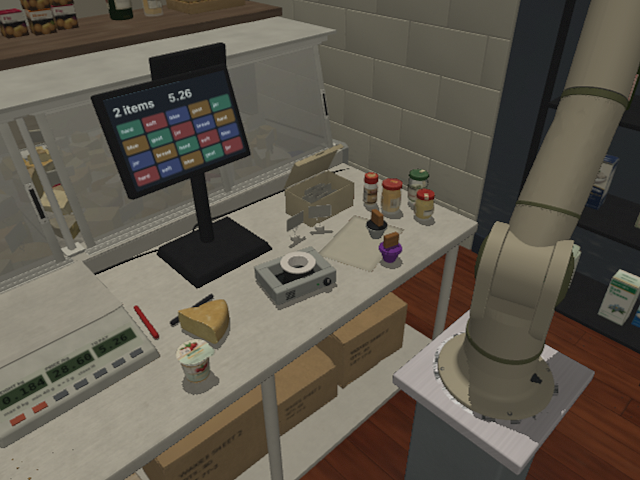

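View pics/top0.png

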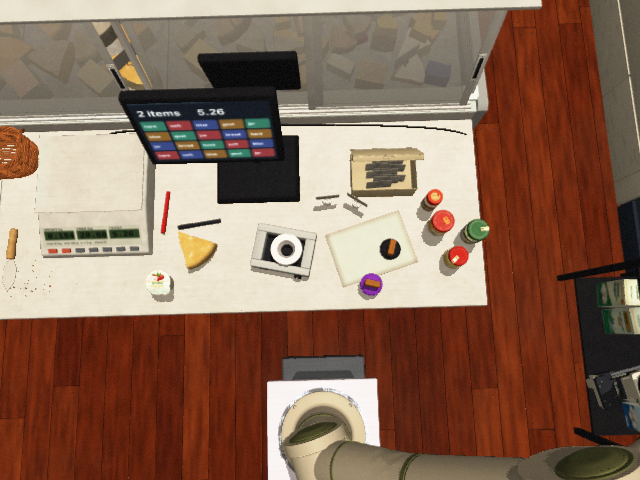

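The scene view shows the well at about (295,275) with the white collar, and the black-lidded pot at (377,222) beside the purple decoy at (390,247). In the top view the collar is at (286,250), the pot at (391,248) and the decoy at (371,285), with the tag stands near (327,203) and (355,203).

Run:
```python
from h import *
T=np.load("top0.npz");im,W=T["im"],T["W"]
hsv=cv2.cvtColor(im,cv2.COLOR_RGB2HSV)
def box(u0,u1,v0,v1):
    m=np.zeros((480,640),bool);m[v0:v1,u0:u1]=1;return m
b=box(370,412,228,268)
z=W[...,2]
def rep(n,m):
    p=W[m];p=p[np.isfinite(p[:,0])];print(n,len(p),np.median(p,0).round(4),p.min(0).round(3),p.max(0).round(3));return p
g=rep("grip",b&(z>.079)); r=cv2.minAreaRect(g[:,:2].astype(np.float32)*1000);print(r)
rep("lid",b&(z>.044)&(z<.06))
rep("decoy",box(355,388,268,303)&(z>.06))
# well
w=box(240,330,210,285)
h=rep("housing",w&(z>.035)&(z<.052)); print(cv2.minAreaRect(h[:,:2].astype(np.float32)*1000))
white=w&(z>.053)&(hsv[...,1]<40)&(hsv[...,2]>150)
c=rep("collar",white);print(np.percentile(c[:,2],[5,25,50,75,95]).round(4))
(cx,cy),rr=cv2.minEnclosingCircle(c[:,:2].astype(np.float32)*1000);print("circle",cx,cy,rr, cv2.minAreaRect(c[:,:2].astype(np.float32)*1000))
cn,_=cv2.findContours(white.astype(np.uint8),cv2.RETR_CCOMP,cv2.CHAIN_APPROX_NONE)
for k in cn:
    if len(k)>12:print(len(k),cv2.fitEllipse(k))
for n,bb in dict(tags=(310,370,190,218),jars=(420,495,185,275)).items():
    rep(n,box(*bb)&(z>.02))
crop=cv2.resize(im[190:300,230:430],None,fx=4,fy=4,interpolation=cv2.INTER_CUBIC);save(crop,"crop.png")
print(np.round(W[250,391],4),[np.round(W[v,u],3) for v,u in((250,286),(248,300),(262,286),(226,262),(230,313))])
```

```text
grip 97 [ 0.5176 -0.2102  0.085 ] [ 0.498 -0.223  0.079] [ 0.541 -0.198  0.094]
((519.5974731445312, -211.4669647216797), (18.226940155029297, 43.63914108276367), 74.64898681640625)
lid 211 [ 0.5162 -0.2034  0.0488] [ 0.488 -0.242  0.044] [ 0.55  -0.18   0.059]
decoy 111 [ 0.4165 -0.1508  0.0842] [ 0.405 -0.172  0.062] [ 0.429 -0.129  0.091]
housing 1510 [0.5242 0.1035 0.0462] [0.441 0.004 0.035] [0.608 0.199 0.052]
((522.040283203125, 103.15582275390625), (176.77987670898438, 141.6546630859375), 77.87734985351562)
collar 557 [0.5247 0.0923 0.0629] [0.467 0.019 0.053] [0.59  0.192 0.073]
[0.0562 0.0608 0.0629 0.0649 0.0678]
circle 522.3703002929688 105.40515899658203 86.82984924316406 ((515.319091796875, 99.44996643066406), (115.6329345703125, 143.92649841308594), 40.18315124511719)
88 ((285.8701171875, 248.60525512695312), (30.009225845336914, 30.745952606201172), 41.29804611206055)
51 ((286.09698486328125, 248.669677734375), (17.707794189453125, 17.889616012573242), 108.22297668457031)
tags 258 [ 0.6787 -0.1145  0.0594] [ 0.646 -0.159  0.021] [0.699 0.001 0.092]
jars 1858 [ 0.5649 -0.3797  0.0959] [ 0.457 -0.484  0.02 ] [ 0.68  -0.316  0.118]
[ 0.5087 -0.2094  0.0853] [array([0.527, 0.095, 0.019]), array([0.525, 0.051, 0.062]), array([0.485, 0.092, 0.067]), array([0.597, 0.163, 0.046]), array([0.589, 0.013, 0.002])]
```

View pics/crop.png

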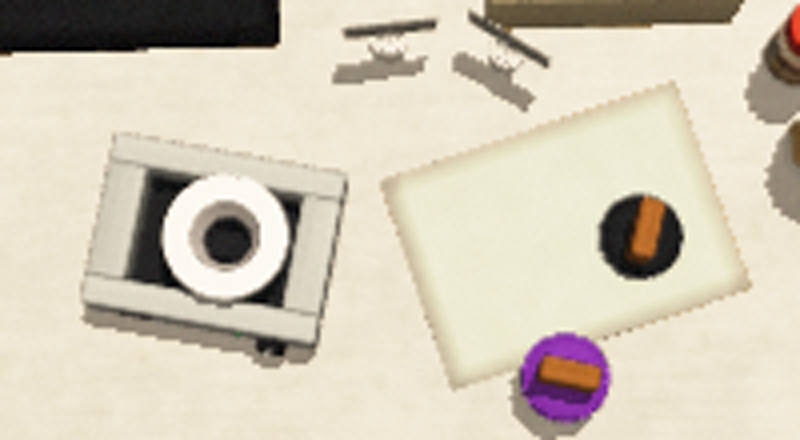

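The crop confirms it: collar hole centred near crop (226,238), the pot's bar grip at (647,230) running roughly along world x, and the purple decoy at (566,377), clear of the pot.

```bash
cat >> h.py <<'E'
def ray(n,u,v,z):
    m=eyes.camera_model(n);K,R,t=[np.array(m[k],float) for k in("intrinsics","R","t")]
    c=-R.T@t;d=R.T@np.linalg.solve(K,[u,v,1.]);return c+d*(z-c[2])/d[2]
E
python3 - <<'E'
from h import *
from scipy.spatial.transform import Rotation as Ro
T=np.load("top0.npz");im,W=T["im"],T["W"];z=W[...,2]
hsv=cv2.cvtColor(im,cv2.COLOR_RGB2HSV)
print("collar top",ray("top",286.,248.65,.063))
b=np.zeros((480,640),bool);b[228:268,370:412]=1
wood=b&(hsv[...,0]<20)&(hsv[...,1]>110)&(hsv[...,2]>60)
ys,xs=np.nonzero(wood&(z>.075));print(len(xs));r=cv2.minAreaRect(np.c_[xs,ys].astype(np.float32));print(r,ray("top",*r[0],.085))
dark=b&(hsv[...,2]<60)|wood
k=max(cv2.findContours(dark.astype(np.uint8),0,1)[0],key=len);e=cv2.fitEllipse(cv2.convexHull(k));print(e,ray("top",*e[0],.049))
S=np.load("scene0.npz");im,Ws=S["im"],S["W"]
h=cv2.cvtColor(im,cv2.COLOR_RGB2HSV)
m=np.zeros((480,640),bool);m[200:245,362:392]=1
wd=m&(h[...,0]<20)&(h[...,1]>110)&(h[...,2]>40)&(abs(Ws[...,2]-.067)<.022);p=Ws[wd];print("scene grip",len(p),p.mean(0),p.min(0),p.max(0))
m=np.zeros((480,640),bool);m[245:285,275:320]=1
c=m&(h[...,1]<40)&(h[...,2]>170)&(Ws[...,2]>.053);p=Ws[c];k=max(cv2.findContours(c.astype(np.uint8),0,1)[0],key=len);e=cv2.fitEllipse(k);print("scene collar",p.mean(0),np.median(p[:,2]),e,ray("scene",*e[0],.063))
hi=(z>.2)&(W[...,0]>.4)&(W[...,1]<.35);p=W[hi];print("high things",p.min(0),p[p[:,1]<.2].min(0))
s=read_state();print(Ro.from_quat(s["orientation"]).as_matrix().round(3))
E
```

```text
collar top [0.52449273 0.09153524 0.063     ]
92
((391.3846435546875, 246.57693481445312), (6.079599857330322, 15.100942611694336), 11.309932708740234) [ 0.51855377 -0.21107225  0.085     ]
((390.0527648925781, 248.83316040039062), (19.661657333374023, 19.88896369934082), 22.136499404907227) [ 0.51741666 -0.2119166   0.049     ]
scene grip 243 [ 0.4866298  -0.19204944  0.07262026] [ 0.41038136 -0.33545708  0.04519314] [ 0.59474021 -0.12617081  0.08894239]
scene collar [0.52493008 0.09322177 0.06473895] 0.06472242649822318 ((297.3312683105469, 261.6649169921875), (19.725116729736328, 33.285091400146484), 87.500244140625) [0.52608056 0.09169022 0.063     ]
high things [ 0.70944247 -0.52716745  0.20000837] [ 0.71027005 -0.52716745  0.20000837]
[[ 0.975  0.223 -0.   ]
 [ 0.223 -0.975  0.001]
 [-0.    -0.001 -1.   ]]
```

Emit:
apply_moves(offset=[[0.01,0.01,0.005],[0.03,0.04,0.01],[0.055,0.075,0.01],[0.08,0.11,0.01],[0.11,0.15,0.01],[0.135,0.19,0.01],[0.165,0.23,0.01],[0.19,0.27,0.01],[0.22,0.31,0.01],[0.25,0.35,0.01],[0.28,0.39,0.0],[0.305,0.425,0.0],[0.33,0.46,-0.01],[0.345,0.48,-0.02],[0.353,0.49,-0.03],[0.356,0.495,-0.04],[0.356,0.495,-0.05],[0.356,0.495,-0.05],[0.356,0.495,-0.05]], rotation=[[0,0,-1],[0,0,-3],[0,0,-5],[0,0,-7],[0,0,-9],[0,0,-11],[0,0,-13],[0,0,-15],[0,0,-17],[0,0,-19],[0,0,-21],[0,0,-23],[0,0,-25],[0,0,-26],[0,0,-26],[0,0,-26],[0,0,-26],[0,0,-26],[0,0,-26]], gripper=[0.2,0.2,0.2,0.2,0.2,0.2,0.2,0.2,0.2,0.2,0.2,0.2,0.2,0.2,0.2,0.2,0.2,0.2,0.2], grip_force=20)

```text
clock: 2.0
tool_pos: [0.5166, -0.2133, 0.1322]
orientation: [0.993, -0.115, -0.0, 0.0]
force: [0.7, -0.2, 0.1]
opening: 0.0557
grip_force: 0.0
```

Emit:
apply_moves(offset=[[0.001,0.002,-0.015],[0.001,0.002,-0.035],[0.001,0.002,-0.055],[0.001,0.002,-0.07],[0.001,0.002,-0.077],[0.001,0.002,-0.077],[0.001,0.002,-0.077]], rotation=[[0,0,0],[0,0,0],[0,0,0],[0,0,0],[0,0,0],[0,0,0],[0,0,0]], gripper=[0.2,0.2,0.2,0.2,0.2,0.2,0.2])

```text
clock: 2.7
tool_pos: [0.5188, -0.2103, 0.056]
orientation: [0.993, -0.115, 0.0, 0.0]
force: [0.2, 0.2, -0.2]
opening: 0.0557
grip_force: 0.0
```

Emit:
apply_moves(offset=[[0,0,0],[0,0,0],[0,0,0],[0,0,0],[0,0,0],[0,0,0],[0,0,0],[0,0,0]], rotation=[[0,0,0],[0,0,0],[0,0,0],[0,0,0],[0,0,0],[0,0,0],[0,0,0],[0,0,0]], gripper=[-0.3,-0.6,-0.8,-1,-1,-1,-1,-1], grip_force=25)

```text
clock: 3.5
tool_pos: [0.5186, -0.2097, 0.0553]
orientation: [0.993, -0.114, -0.0, -0.0]
force: [0.7, -0.0, -1.4]
opening: 0.0011
grip_force: 0.0
```

Run:
```python
from h import *
im,d,W=grab("scene"); np.savez("scene1.npz",im=im,W=W)
im2,d,W2=grab("top"); np.savez("top1.npz",im=im2,W=W2)
a=cv2.resize(im[190:270,330:430],(500,400),interpolation=2);b=cv2.resize(im2[190:310,330:450],(400,400) if 0 else (300,300),interpolation=2)
o=np.zeros((400,800,3),np.uint8);o[:,:500]=a;o[:300,500:]=b;save(o,"miss.png")
```

```text
(no output)
```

View pics/miss.png

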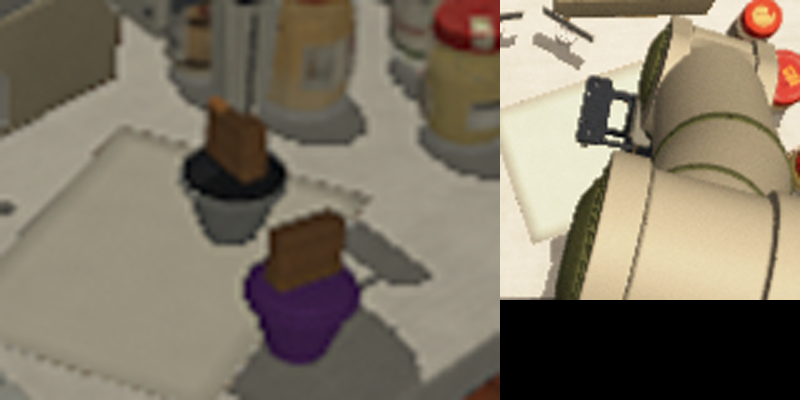

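The crops show the pot still standing untouched (scene ≈ (377,226)), with no gripper beside it. I need the full picture to see where the tool is.

Run:
```python
from h import *
im=np.load("scene1.npz")["im"];im2=np.load("top1.npz")["im"]
o=np.hstack([cv2.resize(im,None,fx=.9,fy=.9,interpolation=3)[:,:430],cv2.resize(im2[150:400,250:600],(370,264))[:, :] if 0 else np.pad(cv2.resize(im2[150:400,250:600],(370,264)),((0,168),(0,0),(0,0)))])
save(o,"full1.png");s=read_state();print(s["clock"],s["tool_pos"],s["q"],s["opening"])
for n in("scene","top"):
    m=eyes.camera_model(n);K,R,t=[np.array(m[k]) for k in("intrinsics","R","t")]
    for p in([.5186,-.2097,.0553],[.5186,-.2097,.15]):
        c=K@(R@np.array(p)+t);print(n,c[:2]/c[2])
```

```text
3.6 [ 0.51858047 -0.20974763  0.05528391] [ 0.25481539  0.58133955  0.04070674  2.08928446 -0.04917706  0.47194453
 -1.46710074] 0.00045844829035750277
scene [376.15528378 221.54988112]
scene [378.07431598 193.18965671]
top [389.55410605 248.13245988]
top [394.06306407 242.92542334]
```

View pics/full1.png

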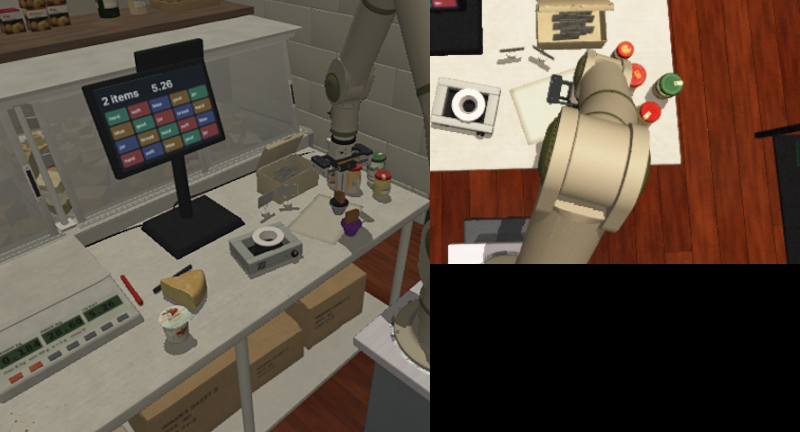

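Run:
```python
from h import *
S=np.load("scene1.npz");im,W=S["im"],S["W"]
for v in range(186,240,3):
    print(v,[(u,*im[v,u],*W[v,u].round(3)) for u in(372,376,380,384)])
```

```text
186 [(372, np.uint8(37), np.uint8(37), np.uint8(34), np.float64(0.518), np.float64(-0.181), np.float64(0.184)), (376, np.uint8(54), np.uint8(51), np.uint8(46), np.float64(0.497), np.float64(-0.172), np.float64(0.196)), (380, np.uint8(25), np.uint8(27), np.uint8(28), np.float64(0.489), np.float64(-0.179), np.float64(0.196)), (384, np.uint8(26), np.uint8(27), np.uint8(27), np.float64(0.49), np.float64(-0.198), np.float64(0.188))]
189 [(372, np.uint8(51), np.uint8(51), np.uint8(49), np.float64(0.502), np.float64(-0.162), np.float64(0.188)), (376, np.uint8(52), np.uint8(48), np.uint8(37), np.float64(0.5), np.float64(-0.177), np.float64(0.184)), (380, np.uint8(19), np.uint8(19), np.uint8(23), np.float64(0.49), np.float64(-0.181), np.float64(0.186)), (384, np.uint8(62), np.uint8(61), np.uint8(54), np.float64(0.505), np.float64(-0.218), np.float64(0.166))]
192 [(372, np.uint8(84), np.uint8(76), np.uint8(66), np.float64(0.527), np.float64(-0.193), np.float64(0.157)), (376, np.uint8(105), np.uint8(101), np.uint8(88), np.float64(0.512), np.float64(-0.193), np.float64(0.163)), (380, np.uint8(91
[... 5988 characters left out ...]
t64(0.502), np.float64(-0.192), np.float64(0.028)), (380, np.uint8(70), np.uint8(70), np.uint8(65), np.float64(0.498), np.float64(-0.207), np.float64(0.023)), (384, np.uint8(169), np.uint8(162), np.uint8(140), np.float64(0.511), np.float64(-0.242), np.float64(-0.0))]
237 [(372, np.uint8(55), np.uint8(57), np.uint8(53), np.float64(0.519), np.float64(-0.195), np.float64(0.007)), (376, np.uint8(71), np.uint8(71), np.uint8(65), np.float64(0.502), np.float64(-0.194), np.float64(0.016)), (380, np.uint8(51), np.uint8(52), np.uint8(49), np.float64(0.503), np.float64(-0.214), np.float64(0.006)), (384, np.uint8(54), np.uint8(32), np.uint8(12), np.float64(0.427), np.float64(-0.135), np.float64(0.081))]
```

The full view shows the shut fingers ending just above the bar grip: visible tips at z≈0.09, although the reported TCP is z≈0.055. I'll lift clear and measure the true tip against the reported pose.

Emit:
apply_moves(offset=[[0,0,0.015],[0,0,0.04],[0,0,0.07],[0,0,0.09],[0,0,0.1],[0,0,0.1]], rotation=[[0,0,0],[0,0,0],[0,0,0],[0,0,0],[0,0,0],[0,0,0]], gripper=[-1,-1,-1,-1,-1,-1])

```text
clock: 4.2
tool_pos: [0.5192, -0.21, 0.1563]
orientation: [0.993, -0.114, 0.001, 0.0]
force: [0.3, 0.0, 0.2]
opening: 0.0003
grip_force: 0.0
```

Run:
```python
from h import *
im,d,W=grab("scene"); np.savez("scene2.npz",im=im,W=W)
s=read_state();print(s["clock"],s["tool_pos"],s["opening"],s["force"])
m=np.zeros((480,640),bool);m[120:230,330:430]=1
near=m&(abs(W[...,0]-.52)<.05)&(abs(W[...,1]+.21)<.07)&(W[...,2]>.095)
z=W[...,2]
for a in np.arange(.09,.30,.01):
    k=near&(z>=a)&(z<a+.01);p=W[k]
    if len(p):print(round(a,3),len(p),p.mean(0).round(3),p.min(0).round(3)[:2],p.max(0).round(3)[:2])
save(cv2.resize(im[130:250,320:440],(600,600),interpolation=cv2.INTER_CUBIC),"tip2.png")
```

```text
4.25 [ 0.51863658 -0.20973339  0.15527208] 0.0004163577043427136 [ 0.06454211 -0.18355613 -0.17433674]
0.19 9 [ 0.512 -0.207  0.198] [ 0.507 -0.217] [ 0.52  -0.199]
0.2 29 [ 0.513 -0.207  0.205] [ 0.506 -0.224] [ 0.526 -0.192]
0.21 38 [ 0.514 -0.203  0.215] [ 0.506 -0.218] [ 0.529 -0.192]
0.22 43 [ 0.514 -0.204  0.225] [ 0.506 -0.224] [ 0.528 -0.191]
0.23 47 [ 0.513 -0.205  0.235] [ 0.505 -0.223] [ 0.528 -0.191]
0.24 39 [ 0.514 -0.203  0.245] [ 0.506 -0.225] [ 0.529 -0.189]
0.25 50 [ 0.514 -0.205  0.255] [ 0.506 -0.227] [ 0.531 -0.188]
0.26 35 [ 0.513 -0.203  0.265] [ 0.506 -0.225] [ 0.53  -0.187]
0.27 10 [ 0.517 -0.186  0.275] [ 0.512 -0.192] [ 0.536 -0.179]
0.28 68 [ 0.497 -0.199  0.286] [ 0.471 -0.28 ] [ 0.546 -0.144]
0.29 161 [ 0.491 -0.204  0.295] [ 0.47 -0.28] [ 0.535 -0.14 ]
```

View pics/tip2.png

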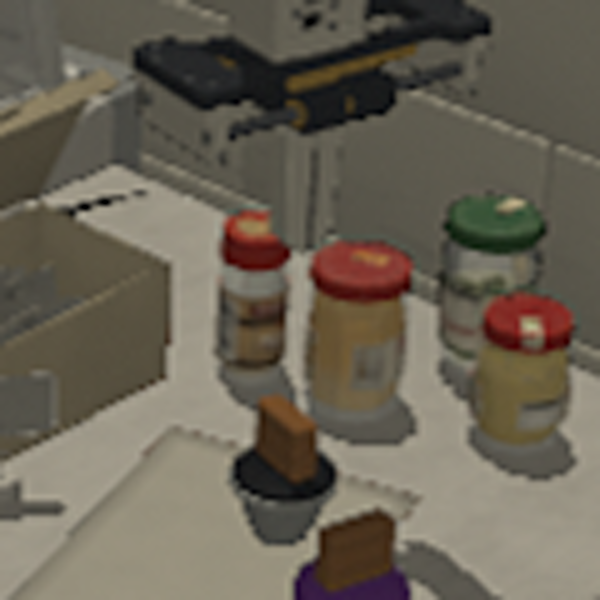

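The tip view shows the shut fingertips ending at crop ≈(312,245), i.e. z≈0.197, while the state reports 0.155. The 84 mm to the body underside at 0.28 also fits, so the true TCP is about 41 mm above the reported one. Laterally they agree. I'll correct by going 41 mm lower.

Emit:
apply_moves(offset=[[0,-0.001,0],[0,-0.001,0],[0,-0.001,0],[0,-0.001,-0.02],[0,-0.001,-0.05],[0,-0.001,-0.08],[0,-0.001,-0.105],[0,-0.001,-0.125],[0,-0.001,-0.135],[0,-0.001,-0.14],[0,-0.001,-0.14],[0,-0.001,-0.14]], rotation=[[0,0,0],[0,0,0],[0,0,0],[0,0,0],[0,0,0],[0,0,0],[0,0,0],[0,0,0],[0,0,0],[0,0,0],[0,0,0],[0,0,0]], gripper=[0.2,0.2,0.2,0.2,0.2,0.2,0.2,0.2,0.2,0.2,0.2,0.2])

```text
clock: 5.45
tool_pos: [0.519, -0.2109, 0.016]
orientation: [0.993, -0.114, 0.0, 0.0]
force: [-0.3, 0.2, -0.6]
opening: 0.0561
grip_force: 0.0
```

Emit:
apply_moves(offset=[[0,0,0],[0,0,0],[0,0,0],[0,0,0],[0,0,0],[0,0,0],[0,0,0],[0,0,0]], rotation=[[0,0,0],[0,0,0],[0,0,0],[0,0,0],[0,0,0],[0,0,0],[0,0,0],[0,0,0]], gripper=[-0.1,-0.4,-0.6,-0.8,-1,-1,-1,-1], grip_force=30)

```text
clock: 6.25
tool_pos: [0.5186, -0.2108, 0.0154]
orientation: [0.993, -0.114, 0.0, 0.0]
force: [-0.1, 0.5, 2.8]
opening: 0.0177
grip_force: 29.8
```

Grip confirmed: opening 17.7 mm on the 18 mm bar at 30 N. Next I lift and carry it above the collar.

Emit:
apply_moves(offset=[[0,0,0.01],[0,0,0.03],[0,0,0.06],[0,0,0.09],[0,0.01,0.11],[0.001,0.035,0.115],[0.002,0.07,0.115],[0.003,0.11,0.115],[0.004,0.15,0.115],[0.005,0.19,0.115],[0.006,0.23,0.115],[0.0065,0.26,0.115],[0.0065,0.285,0.11],[0.0065,0.298,0.105],[0.0065,0.303,0.1],[0.0065,0.303,0.1],[0.0065,0.303,0.1]], rotation=[[0,0,0],[0,0,0],[0,0,0],[0,0,0],[0,0,0],[0,0,0],[0,0,0],[0,0,0],[0,0,0],[0,0,0],[0,0,0],[0,0,0],[0,0,0],[0,0,0],[0,0,0],[0,0,0],[0,0,0]], gripper=[-1,-1,-1,-1,-1,-1,-1,-1,-1,-1,-1,-1,-1,-1,-1,-1,-1])

```text
clock: 7.95
tool_pos: [0.525, 0.0907, 0.1152]
orientation: [0.993, -0.115, -0.0, 0.0]
force: [-0.4, 0.0, -1.7]
opening: 0.0176
grip_force: 29.8
```

Run:
```python
from h import *
s=read_state();print(s["clock"],s["tool_pos"],s["opening"],s["force"],s["ft_torque"],s["grip_force"])
im,d,W=grab("scene");np.savez("scene3.npz",im=im,W=W)
save(cv2.resize(im[175:305,225:365],(560,520),interpolation=cv2.INTER_CUBIC),"over3.png")
m=np.zeros((480,640),bool);m[180:290,250:345]=1
h=cv2.cvtColor(im,cv2.COLOR_RGB2HSV)
c=m&(h[...,1]<45)&(h[...,2]>165)&(W[...,2]>.053)&(W[...,2]<.075);print("collar",c.sum(),np.median(W[c],0))
p=W[m&(W[...,2]>.1)&(W[...,2]<.165)];
for a in np.arange(.1,.165,.005):
    k=p[(p[:,2]>=a)&(p[:,2]<a+.005)]
    if len(k):print(round(a,3),len(k),k.min(0).round(3),k.max(0).round(3))
```

```text
7.95 [0.52496583 0.09068448 0.115204  ] 0.017588220721284874 [-3.74044813e-01  1.09979423e-03 -1.72673471e+00] [0.02304411 0.01192333 0.04569417] 29.826626479625702
collar 209 [0.54375027 0.08188964 0.06469526]
0.1 10 [0.511 0.082 0.101] [0.529 0.106 0.105]
0.105 18 [0.508 0.08  0.106] [0.531 0.109 0.11 ]
0.11 12 [0.508 0.078 0.11 ] [0.53  0.11  0.114]
0.115 17 [0.505 0.084 0.116] [0.532 0.113 0.12 ]
0.12 23 [0.502 0.085 0.12 ] [0.523 0.113 0.125]
0.125 22 [0.502 0.081 0.126] [0.53  0.117 0.13 ]
0.13 17 [0.499 0.083 0.13 ] [0.527 0.117 0.135]
0.135 18 [0.496 0.079 0.135] [0.542 0.121 0.14 ]
0.14 65 [0.494 0.063 0.14 ] [0.551 0.124 0.145]
0.145 92 [0.494 0.061 0.145] [0.556 0.124 0.15 ]
0.15 69 [0.496 0.067 0.15 ] [0.548 0.119 0.155]
0.155 19 [0.505 0.069 0.155] [0.522 0.107 0.16 ]
0.16 31 [0.504 0.074 0.16 ] [0.529 0.113 0.165]
```

View pics/over3.png

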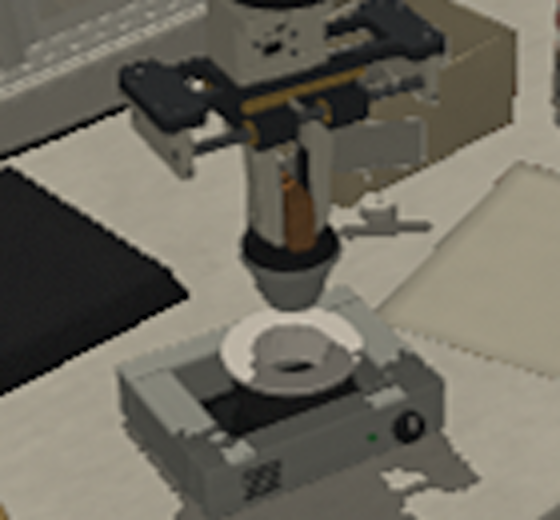

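The pot hangs upright at crop (290,270), directly above the collar hole at crop (295,360). Descending gently.

Emit:
apply_moves(offset=[[0,0.001,-0.01],[0,0.001,-0.022],[0,0.001,-0.032],[0,0.001,-0.036],[0,0.001,-0.039],[0,0.001,-0.042],[0,0.001,-0.045],[0,0.001,-0.048],[0,0.001,-0.05],[0,0.001,-0.05]], rotation=[[0,0,0],[0,0,0],[0,0,0],[0,0,0],[0,0,0],[0,0,0],[0,0,0],[0,0,0],[0,0,0],[0,0,0]], gripper=[-1,-1,-1,-1,-1,-1,-1,-1,-1,-1])

```text
clock: 9.0
tool_pos: [0.525, 0.0932, 0.0651]
orientation: [0.993, -0.114, -0.0, 0.0]
force: [-0.4, 0.6, -1.9]
opening: 0.0179
grip_force: 29.8
```

The foot is at about 50 mm, below the collar's top face with no contact force, so it is in the hole.

Emit:
apply_moves(offset=[[0,0,-0.001],[0,0,-0.002],[0,0,-0.003],[0,0,-0.004],[0,0,-0.005],[0,0,-0.006],[0,0,-0.006]], rotation=[[0,0,0],[0,0,0],[0,0,0],[0,0,0],[0,0,0],[0,0,0],[0,0,0]], gripper=[-1,-1,-1,-1,-1,-1,-1])

```text
clock: 9.7
tool_pos: [0.525, 0.0932, 0.0592]
orientation: [0.993, -0.114, -0.0, 0.0]
force: [-0.2, 0.4, -2.1]
opening: 0.0177
grip_force: 29.8
```

Emit:
apply_moves(offset=[[0,0,-0.001],[0,0,-0.002],[0,0,-0.003],[0,0,-0.003]], rotation=[[0,0,0],[0,0,0],[0,0,0],[0,0,0]], gripper=[-1,-1,-1,-1])

```text
clock: 10.1
tool_pos: [0.525, 0.0932, 0.0562]
orientation: [0.993, -0.114, -0.0, 0.0]
force: [-0.1, -0.6, -2.1]
opening: 0.0182
grip_force: 29.8
```

Emit:
apply_moves(offset=[[0,0,-0.0005],[0,0,-0.001],[0,0,-0.0015],[0,0,-0.002],[0,0,-0.002]], rotation=[[0,0,0],[0,0,0],[0,0,0],[0,0,0],[0,0,0]], gripper=[-1,-1,-1,-1,-1])

```text
clock: 10.6
tool_pos: [0.5248, 0.0932, 0.0542]
orientation: [0.993, -0.114, -0.0, 0.0]
force: [-1.1, -0.5, -1.2]
opening: 0.018
grip_force: 29.8
```

Emit:
apply_moves(offset=[[0,0,-0.0005],[0,0,-0.001],[0,0,-0.0015],[0,0,-0.0015]], rotation=[[0,0,0],[0,0,0],[0,0,0],[0,0,0]], gripper=[-1,-1,-1,-1])

```text
clock: 11.0
tool_pos: [0.5246, 0.0932, 0.0528]
orientation: [0.993, -0.114, -0.0, 0.0]
force: [-4.2, 0.4, 2.1]
opening: 0.0179
grip_force: 29.8
```

The wall pushes the tool toward -x, so the pot sits slightly too far in +x. I'll shift it 1 mm back.

Emit:
apply_moves(offset=[[-0.0005,0,0],[-0.001,0,0],[-0.001,0,-0.0005],[-0.001,0,-0.0005]], rotation=[[0,0,0],[0,0,0],[0,0,0],[0,0,0]], gripper=[-1,-1,-1,-1])

```text
clock: 11.4
tool_pos: [0.5244, 0.0933, 0.0525]
orientation: [0.993, -0.114, 0.0, -0.0]
force: [-1.5, -0.6, 3.9]
opening: 0.0178
grip_force: 29.8
```

Emit:
apply_moves(offset=[[-0.0004,0,-0.0003],[-0.0004,0,-0.0005],[-0.0004,0,-0.0005]], rotation=[[0,0,0],[0,0,0],[0,0,0]], gripper=[-1,-1,-1])

```text
clock: 11.7
tool_pos: [0.5242, 0.0933, 0.052]
orientation: [0.993, -0.114, 0.0, -0.0]
force: [0.2, 0.1, 4.0]
opening: 0.0173
grip_force: 29.8
```

Emit:
apply_moves(offset=[[0,0,-0.0003],[0,0,-0.0006],[0,0,-0.0006]], rotation=[[0,0,0],[0,0,0],[0,0,0]], gripper=[-1,-1,-1])

```text
clock: 12.0
tool_pos: [0.5242, 0.0933, 0.0513]
orientation: [0.993, -0.114, 0.0, -0.0]
force: [-0.5, -1.0, 3.9]
opening: 0.0178
grip_force: 29.8
```

The lateral force is gone and the downward push has levelled off at about 6 N, so the pot is nested and the collar is sliding. I'll keep pressing in small steps.

Emit:
apply_moves(offset=[[0,0,-0.0003],[0,0,-0.0006],[0,0,-0.0009],[0,0,-0.0012],[0,0,-0.0015],[0,0,-0.0018],[0,0,-0.002],[0,0,-0.002]], rotation=[[0,0,0],[0,0,0],[0,0,0],[0,0,0],[0,0,0],[0,0,0],[0,0,0],[0,0,0]], gripper=[-1,-1,-1,-1,-1,-1,-1,-1])

```text
clock: 12.8
tool_pos: [0.5239, 0.0933, 0.0492]
orientation: [0.993, -0.114, 0.0, -0.0]
force: [1.4, -0.8, 2.0]
opening: 0.0176
grip_force: 29.8
```

Emit:
apply_moves(offset=[[0,0,-0.0003],[0,0,-0.0006],[0,0,-0.0009],[0,0,-0.0012],[0,0,-0.0015],[0,0,-0.0015]], rotation=[[0,0,0],[0,0,0],[0,0,0],[0,0,0],[0,0,0],[0,0,0]], gripper=[-1,-1,-1,-1,-1,-1])

```text
clock: 13.4
tool_pos: [0.5239, 0.0933, 0.0477]
orientation: [0.993, -0.114, 0.0, -0.0]
force: [2.9, -0.4, 3.2]
opening: 0.0179
grip_force: 29.8
```

Emit:
apply_moves(offset=[[0.0003,0,-0.0003],[0.0005,0,-0.0006],[0.0005,0,-0.0009],[0.0005,0,-0.001],[0.0005,0,-0.001]], rotation=[[0,0,0],[0,0,0],[0,0,0],[0,0,0],[0,0,0]], gripper=[-1,-1,-1,-1,-1])

```text
clock: 13.9
tool_pos: [0.524, 0.0933, 0.0466]
orientation: [0.993, -0.114, -0.0, 0.0]
force: [1.6, 0.1, 2.3]
opening: 0.0177
grip_force: 29.8
```

Emit:
apply_moves(offset=[[0,0,-0.0003],[0,0,-0.0006],[0,0,-0.0009],[0,0,-0.001],[0,0,-0.001]], rotation=[[0,0,0],[0,0,0],[0,0,0],[0,0,0],[0,0,0]], gripper=[-1,-1,-1,-1,-1])

```text
clock: 14.4
tool_pos: [0.524, 0.0932, 0.0457]
orientation: [0.993, -0.114, -0.0, 0.0]
force: [1.6, 0.2, 2.5]
opening: 0.0174
grip_force: 29.8
```

Emit:
apply_moves(offset=[[0.0003,0,-0.0003],[0.0003,0,-0.0006],[0.0003,0,-0.0009],[0.0003,0,-0.001],[0.0003,0,-0.001]], rotation=[[0,0,0],[0,0,0],[0,0,0],[0,0,0],[0,0,0]], gripper=[-1,-1,-1,-1,-1])

```text
clock: 14.9
tool_pos: [0.5242, 0.0932, 0.0453]
orientation: [0.993, -0.114, -0.0, -0.0]
force: [-1.1, -0.2, 12.3]
opening: 0.0176
grip_force: 29.8
```

Emit:
apply_moves(offset=[[0,0,-0.0003],[0,0,-0.0006],[0,0,-0.0009],[0,0,-0.001],[0,0,-0.001]], rotation=[[0,0,0],[0,0,0],[0,0,0],[0,0,0],[0,0,0]], gripper=[-1,-1,-1,-1,-1])

```text
clock: 15.4
tool_pos: [0.5244, 0.0934, 0.045]
orientation: [0.993, -0.114, 0.0, -0.0]
force: [-3.6, -0.3, 24.2]
opening: 0.0178
grip_force: 29.8
```

The stop came at about z 0.0455. The second move of that pair then pressed to 24 N, over the 15 N asked for; I should not have queued it blind. Relieving it now.

Emit:
apply_moves(offset=[[0,0,0.0006],[0,0,0.0012],[0,0,0.0014]], rotation=[[0,0,0],[0,0,0],[0,0,0]], gripper=[-1,-1,-1])

```text
clock: 15.7
tool_pos: [0.5242, 0.0933, 0.0453]
orientation: [0.993, -0.114, -0.0, -0.0]
force: [-0.7, -0.1, 5.5]
opening: 0.0178
grip_force: 29.8
```

Emit:
apply_moves(offset=[[0,0,0.0003],[0,0,0.0004]], rotation=[[0,0,0],[0,0,0]], gripper=[-1,-1])

```text
clock: 15.9
tool_pos: [0.5242, 0.0933, 0.0453]
orientation: [0.993, -0.114, -0.0, 0.0]
force: [-0.0, 1.1, 2.4]
opening: 0.0178
grip_force: 29.8
```

Run:
```python
from h import *
s=read_state();print(s["clock"],s["tool_pos"],s["force"],s["ft_torque"])
im,d,W=grab("scene");h=cv2.cvtColor(im,cv2.COLOR_RGB2HSV)
m=np.zeros((480,640),bool);m[200:290,250:345]=1
c=m&(h[...,1]<45)&(h[...,2]>165)&(W[...,2]>.048)&(W[...,2]<.07);print("collar top",c.sum(),np.median(W[c],0))
l=m&(h[...,2]<50)&(abs(W[...,0]-.525)<.045)&(abs(W[...,1]-.092)<.045)&(W[...,2]>.06)&(W[...,2]<.095);print("lid",l.sum(),np.percentile(W[l][:,2],[10,50,90]))
```

```text
15.9 [0.52419244 0.09334727 0.04533414] [-1.84047306e-03  1.07066943e+00  2.38594515e+00] [ 0.27976784 -0.09171289 -0.06492604]
collar top 53 [0.54650348 0.11589003 0.05680801]
lid 149 [0.07410703 0.07849759 0.0818885 ]
```

The collar's top face is now at about 57 mm, down from 65 mm, and the foot is at about 30 mm. It is on the stop and nested, so I release and rise.

Emit:
apply_moves(offset=[[0,0,0],[0,0,0],[0,0,0],[0,0,0],[0,0,0.01],[0,0,0.03],[0,0,0.06],[0,0,0.09],[0,0,0.12],[0,0,0.14],[-0.02,-0.04,0.15],[-0.03,-0.08,0.15],[-0.03,-0.12,0.15],[-0.03,-0.16,0.15],[-0.03,-0.2,0.15],[-0.03,-0.24,0.15],[-0.03,-0.27,0.15],[-0.03,-0.28,0.15],[-0.03,-0.28,0.15]], rotation=[[0,0,0],[0,0,0],[0,0,0],[0,0,0],[0,0,0],[0,0,0],[0,0,0],[0,0,0],[0,0,0],[0,0,0],[0,0,0],[0,0,0],[0,0,0],[0,0,0],[0,0,0],[0,0,0],[0,0,0],[0,0,0],[0,0,0]], gripper=[-0.5,-0.2,0.1,0.2,0.2,0.2,0.2,0.2,0.2,0.2,0.2,0.2,0.2,0.2,0.2,0.2,0.2,0.2,0.2])

```text
clock: 17.85
tool_pos: [0.4942, -0.1879, 0.196]
orientation: [0.993, -0.116, 0.0, 0.0]
force: [-0.6, -0.4, -1.0]
opening: 0.0561
grip_force: 0.0
```

Run:
```python
from h import *
im,d,W=grab("top");h=cv2.cvtColor(im,cv2.COLOR_RGB2HSV);z=W[...,2]
ims,ds,Ws=grab("scene")
m=np.zeros((480,640),bool);m[215:285,245:325]=1
c=m&(h[...,1]<45)&(h[...,2]>165)&(z>.049);near=np.hypot(W[...,0]-.5245,W[...,1]-.092)<.052
c&=near;print("collar top z",c.sum(),np.median(z[c]))
b=m&(h[...,2]<60)&near&(z>.06);p=W[b];print("lid",len(p),np.median(p,0))
A=np.c_[p[:,:2]-p[:,:2].mean(0),np.ones(len(p))];q=np.linalg.lstsq(A,p[:,2],rcond=None)[0];print("lid slope deg",np.degrees(q[:2]))
g=m&near&(z>q[2]+.025);print("grip top",np.median(W[g],0))
o=np.hstack([cv2.resize(im[200:290,240:330],(400,400),interpolation=2),cv2.resize(ims[205:305,245:345],(400,400),interpolation=2)]);save(o,"end.png")
```

```text
collar top z 381 0.055931206226749346
lid 209 [0.51979667 0.08491517 0.07881171]
lid slope deg [2.34192797 0.7526012 ]
grip top [0.52424899 0.09271259 0.11501504]
```

View pics/end.png

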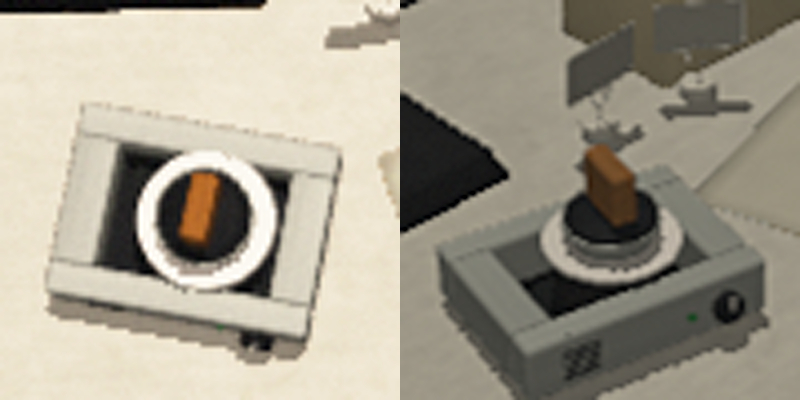

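The top crop shows the pot centred in the collar at (203,212), and the scene crop shows it upright in the ring at (612,220). Its grip top is at z 0.115, so the foot is at 0.030. The collar top dropped about 7 mm to 0.056, and the hard stop was felt. The arm is clear.

```bash
python3 -c "
from plant import job
print(job.sign_off())"
```

```text
the job is handed in; nothing more can be done
None
```

The pot stands upright in the collar, pressed to its stop and released, and the job is handed in; one press peaked at about 24–26 N on the well, over the 15 N limit, before I backed it off.

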